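Latch the equipment case

ROBOT

A 7-joint arm with a two-finger parallel gripper is mounted at the origin on the work surface. World frame = base frame: x ahead of the robot, y to its left, z up, the work surface at z = 0. Lengths are in m, angles in rad, forces in N, time in s.
With the tool pointing down it reaches from about 0.4 to 0.875 m from the base axis. Payload 4.4 kg.
Tool frame: the origin (TCP) lies midway between the tips of the shut fingers; the grasp point (between the pads) lies 19 mm behind it; z points along the fingers, y is the line along which they close (so a half turn about z gives the same grasp; the last joint's range is limited). The gripper opens to 85 mm and grips with 20 to 120 N. Pads are 22 mm wide; open, the fingers measure 114 mm over their backs; the gripper's body (76 mm by 85 mm) begins 54 mm behind the grasp point. The pads swing forward as they close: fully open they stand 13 mm farther back than shut.
Start: joints at [1.265, 0.628, 0.038, 1.517, -0.027, 0.996, -0.02], TCP at [0.154, -0.631, 0.231] pointing down, gripper open.
Joint ranges: [-3.06, 3.06], [-0.37, 2.12], [-1.25, 1.32], [0.18, 2.47], [-1.1, 4.24], [0.23, 1.98], [-2.94, 2.94]. Speed limits (rad/s): [2.57, 2.57, 3.14, 3.14, 3.14, 3.14, 3.14].

INTERFACE

Orientations are given as a rotation vector (axis times angle).
In Python, from bench import env gives the robot as it stands.
- The arm moves only by the shell command python3 -m crank 'ROWS' [FORCE]. ROWS is JSON, a list of rows, each an object with "offset": the shift along the tool's x, y, z in cm, a list of three; "rotation": the turn, a rotation vector about the tool's x, y, z in degrees, a list of three; "fingers": the gripper's target within -1 to 1 (shut at 1, half-way at 0, fully open at -1). In form: [{"offset": [tx, ty, tz], "rotation": [wx, wy, wz], "fingers": fingers}, ...]. A call has 1 to 8 rows; each row is the pose to reach, as a shift and turn from the pose commanded when the call began, along the tool's axes at that moment; what a row does not reach only later rows make up. A row lasts 1/10 s, in which the tool goes at most 50 mm and 8.59 degrees, less where a joint would pass 70% of its speed; a pose out of reach is approached as far as the arm can. A call with a gripper value outside its range is refused whole. The fingers move at their own pace and stop on an object; FORCE is the grip in N (left out, the last holds). Time passes only in rows, so rows that repeat a pose let the fingers close. It gives the time, the measured TCP pose, the force, the opening and the grip force at its end, in the units of the state.
- env.get_state(): the state, without advancing time (a new reading comes with each control period).
- env.grab_frame(name): name is "side" or "top" or "wrist"; returns a dict with "pixels" (384x512x3 uint8, red, green, blue), "intrinsics" (3x3 intrinsics, pixels), "R" (3x3) and "t" (3): a world point X has camera coordinates R X + t; the wrist camera has in their place "hand_eye" (4x4, takes a point from camera to tool coordinates, whose origin is the TCP and whose axes are the flange's). Camera axes: x right, y down, z forward; pixel columns grow to the right and rows downward; lengths in m; the calibration is good to about 2 mm. A picture is of the moment at which its call begins: read the wrist's pose just before it. There is no depth.
- env.finish_job(): hands the job in; it is judged then, once.
Trained networks look in the newest picture that a camera, given by its name, has taken for a name from the list of things; names that differ only in an ending like _2 or _b are one class to them, and where a whole thing is asked for, a point or a joint stands for the part that bears it (a point fixed in the world has none). Each returns a list of dicts, best first, with "confidence" (0 to 1); they miss things now and then, are a little off and sometimes report something else, mostly with a low value. They report only what shows in the picture. A call takes as long as a camera call. They do not tell look-alikes from the thing itself.
- env.trace(label, camera): "region" (384x512 bool, what is visible of it) and "point" ([column, row] in pixels, amid what is visible of it).
- env.mark_of(label, camera): "point" ([column, row] in pixels: a listed point, or the origin of a listed thing).
The state is a dict: "clock": time; "joint_pos": joint angles; "qd": joint speeds; "joint_efforts": joint torques, N m; "ee_pos": TCP position; "tcp_rot": TCP orientation; "ft_force": force on the tool from outside, world axes, zero at the start; "moment": the same for the moment, N m; "finger_gap": opening from 0.0 (shut) to 1.0 (fully open); "grip_force": force on a finger pad.
Only numpy, scipy, OpenCV 4.12 (cv2) and the standard library are available. Lean on these libraries where they do the work, as an engineer would, in place of code of your own. Each camera call takes 0.05 s, during which the arm holds its last target. There are 200 camera calls.

TASK

The equipment case standing on the desk is ajar. Put the folding rule that lies on top of it flat into the open tray, hook the latch's wire loop over the keeper on the lid, and press the latch lever right down so that it holds the lid shut. Leave the bottle, the cup and the computer mouse where they are.

Things in the scene. Friction and masses are not known exactly. Their poses are not given: they have to be found in the camera images.
- case: Grey equipment case with aluminium edges, fixed, standing upright: 240 mm wide (its y), 200 mm thick (x), 150 mm high. Origin on the desk under the latch's pivot; z up, x from the case body across the seam to the lid. Flat top: x -105 to +97 mm, seam at +24. A carrying handle stands out 27 mm from the -x face at half height.
- latch_pivot (a point): Pivot of the latch lever, 14 mm above the case's flat top, in the middle of its width. Axes as the case's; y runs along the pivot pin. Two steel cheeks, 18 mm long in x, reach y = +-21 mm and 6 mm above this point.
- lever (a joint): Lever angle, rad: 0 upright; + leans back over the case body (-x); 1.571 flat, fully down (stop); -0.70 leans to the lid (stop). Steel plate 85 mm long from the pivot, 28 wide, 5 thick (10 at its round end). Stiff, stays where left: about 1.5 N at its end moves it; with the loop hooked, 0.4 to 1.2 rad takes 4 to 6 N, then it goes over centre and holds itself down.
- lever_tip (a point): Free end of the lever, 85 mm from the pivot, on its centre line. Its z axis points along the lever away from the pivot; its x axis is the side that faces up when the lever is flat.
- loop (a joint): Angle of the wire loop relative to the lever, rad: 0 along the lever, + tipped back to the case body (stop at 0.96), - tipped to the lid (free to -3.4). Swings freely and falls by its weight. At the start it rests thrown back on its stop; pushed forward past upright it falls to the lid. It falls clear beyond the keeper only if the lever leans to the lid (lever below about -0.25).
- loop_bar (a point): Middle of the loop's cross bar (wire centre). The loop is a U of 6 mm steel wire, 62 mm wide between wire centres, 78 mm from its hinge pin to the bar, the lever inside it. The pin is on the lever, 20 mm from the pivot and 0.14 rad back (-x) of the lever's line. y axis along the bar, z from the pin to the bar.
- keeper_seat (a point): Middle of the notch where the bar sits when hooked, of the steel keeper on the lid (the bar may lie up to 7 mm lower): 10 mm above the case top and 58 mm from the pivot (63 when ajar). Axes as the case's. The keeper is a hook 30 mm wide (y) with a sloping back to the latch; its lip ends 6 mm beyond (+x) and 8.5 mm above this point. The bar must drop beyond the lip; the lever draws it under.
- lid (a joint): Opening of the lid, rad, hinged at the bottom of the case: 0 shut, about 0.034 ajar by 5 mm at the top as at the start. A springy gasket pushes it open (about 25 N at the top when ajar, 40 N when shut), so only the latch keeps it shut.
- rule_center (a point): Centre (half-way up) of the closed wooden folding rule: a bar 160 mm long (its x axis), 32 wide (y), 16 thick (z), 60 to 130 g. It lies flat and loose on the case body's top, across the lever's way, roughly along the seam, partly under the thrown-back loop.
- rule: The folding rule; origin at the centre of its underside, axes as for its centre point.
- tray_in (a point): Centre of the inner floor (4 mm above the desk) of the open black tray, fixed on the desk to one side of the case: 220 mm long (its x axis) and 130 wide (y) outside, 30 high, walls 4 mm.
- bottle: Full drink bottle standing on the desk on the side of the case away from the tray, 66 mm across, 210 high; origin at the centre of its base. Bystander.
- cup: Dark brown cup on the desk in front of the case (robot's side), 70 mm across, 85 high; origin at the centre of its base. Bystander.
- mouse: White computer mouse on the desk in front of the case (robot's side), 95 x 58 x 33 mm; origin at the centre of its underside. Bystander.
Mind the look-alikes: they are no part of the job. Of the things that look like the rule, the middle-sized one is meant.

How it is judged:
By the outcome, as a careful person would: the job done as asked, in the order asked, and still so for the second after the job is handed in, with the robot touching nothing.
It also fails if it takes over 62 s, if anything falls off the work surface, if the arm or the gripper's body presses on something with over 40 N, if the wrist force passes 120 N, or if a joint passes its speed limit or range.

## Working session

There is one attempt and no reset: what is moved stays moved. The work goes in short steps, Python scripts to look and compute and a shell command to move; the robot and the scene stay as the last step left them, time stands still between calls to the robot, and variables do not carry over. Pictures are saved under pics/ and viewed, at most 10 in all, crops included, and the job is handed in when it is done.

```bash
ls; mkdir -p pics
cat > h.py <<'E'
import numpy as np, cv2
from scipy.spatial.transform import Rotation as Rn
from bench import env
def ray(f,p):
    K=np.array(f["intrinsics"]);d=np.linalg.inv(K)@[p[0],p[1],1.]
    R=np.array(f["R"]);t=np.array(f["t"])
    return -R.T@t, R.T@d
def onplane(f,p,z):
    c,d=ray(f,p); return c+d*(z-c[2])/d[2]
def tri(fs,ps):
    A=np.zeros((3,3));b=np.zeros(3)
    for f,p in zip(fs,ps):
        c,d=ray(f,p);d/=np.linalg.norm(d);P=np.eye(3)-np.outer(d,d);A+=P;b+=P@c
    return np.linalg.solve(A,b)
def proj(f,X):
    q=np.array(f["R"])@X+np.array(f["t"]);q=np.array(f["intrinsics"])@q;return q[:2]/q[2]
def save(f,n): cv2.imwrite("pics/"+n,cv2.cvtColor(f["pixels"],cv2.COLOR_RGB2BGR))
E
python3 - <<'E'
from h import *
np.set_printoptions(precision=4,suppress=True)
F={c:env.grab_frame(c) for c in("side","top")}
for c in F: save(F[c],c+"0.png"); print(c,"cam",ray(F[c],[256,192]))
for n in["case","latch_pivot","lever_tip","loop_bar","keeper_seat","rule_center","rule","tray_in","bottle","cup","mouse"]:
    m={c:env.mark_of(n,c) for c in F}
    for c in F: print(n,c,[(np.round(a["point"],1).tolist(),round(a["confidence"],2)) for a in m[c][:4]])
    if all(m.values()): 
        X=tri([F["side"],F["top"]],[m["side"][0]["point"],m["top"][0]["point"]]);print("   ",X,[proj(F[c],X)-m[c][0]["point"] for c in F])
s=env.get_state();print(s["ee_pos"],s["tcp_rot"],s["clock"],Rn.from_rotvec(s["tcp_rot"]).as_matrix())
E
```

```text
pics
side cam (array([0.2767, 0.59  , 0.8106]), array([ 0.2239, -0.6731, -0.7052]))
top cam (array([ 0.2784, -0.0478,  1.2264]), array([ 0.1827, -0.0078, -0.9831]))
case side [([222.3, 217.7], 0.61)]
case top [([251.0, 164.3], 0.73)]
    [ 0.5928 -0.0403  0.009 ] [array([-0.7246, -0.2195]), array([0.0983, 0.6901])]
latch_pivot side [([218.6, 178.2], 0.88)]
latch_pivot top [([252.2, 150.0], 0.8), ([252.3, 168.7], 0.38)]
    [ 0.5947 -0.0439  0.1639] [array([-0.6557, -0.207 ]), array([0.1059, 0.6395])]
lever_tip side [([220.9, 155.4], 0.88)]
lever_tip top [([250.3, 147.5], 0.5), ([249.8, 173.5], 0.2)]
    [ 0.578  -0.0388  0.2492] [array([0.1163, 0.0371]), array([-0.0202, -0.1142])]
loop_bar side [([242.5, 169.4], 0.67)]
loop_bar top [([249.5, 172.5], 0.59)]
    [ 0.5195 -0.0375  0.2206] [array([0.7189, 0.2119]), array([-0.0996, -0.6971])]
keeper_seat side [([196.5, 177.7], 0.94), ([275.0, 247.6], 0.62)]
keeper_seat top [([252.6, 128.7], 0.56), ([254.7, 167.2], 0.23)]
    [ 0.6633 -0.0442  0.1453] [array([-1.0659, -0.3502]), array([0.2014, 1.0418])]
rule_center side [([245.7, 182.3], 0
[... 513 characters left out ...]
2012])]
tray_in side [([194.3, 338.8], 0.77)]
tray_in top [([140.4, 188.4], 0.95)]
    [0.5117 0.3116 0.0037] [array([0.3823, 0.1076]), array([-0.0423, -0.2785])]
bottle side []
bottle top [([332.2, 180.2], 0.61), ([248.8, 173.5], 0.29)]
cup side [([277.8, 249.7], 0.85)]
cup top [([235.6, 223.3], 0.89)]
    [ 0.4056  0.0054 -0.0063] [array([0.0004, 0.0001]), array([-0.    , -0.0004])]
mouse side [([290.2, 221.6], 0.82)]
mouse top [([267.9, 229.5], 0.92), ([250.4, 131.5], 0.63)]
    [ 0.3924 -0.0963  0.004 ] [array([1.8636, 0.4801]), array([-0.1112, -1.7913])]
[ 0.1544 -0.6314  0.2313] [3.119  0.3757 0.0001] 1.2 [[ 0.9714  0.2375  0.    ]
 [ 0.2375 -0.9714 -0.    ]
 [ 0.      0.     -1.    ]]
```

Run:
```python
import cv2
a=cv2.imread("pics/side0.png");b=cv2.imread("pics/top0.png")
cv2.imwrite("pics/a.png",cv2.resize(a[100:370,120:400],None,fx=2.2,fy=2.2))
cv2.imwrite("pics/b.png",cv2.resize(b[90:290,100:400],None,fx=2.6,fy=2.6))
```

```text
(no output)
```

View pics/a.png

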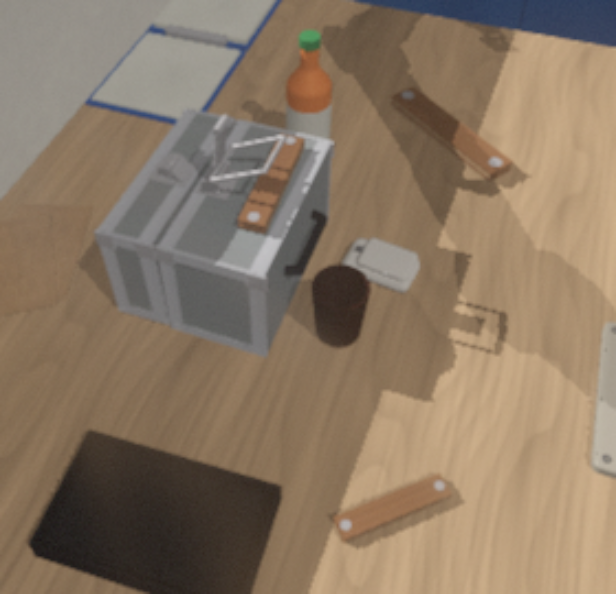

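View pics/b.png

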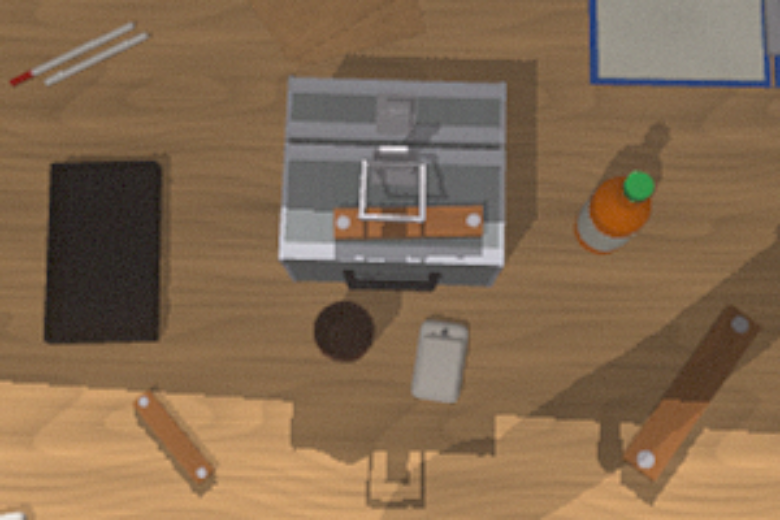

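The side view shows the middle-sized rule lying on the case top, around crop (270,185), with the loop thrown back over it. The tray is on the robot's left (+y). In the top view the case is almost square to the world axes, and the rule's screws are at crop (343,222) and (473,220).

```bash
cat >> h.py <<'E'
def go(pos,R,s=None):
    """offset (cm) & rotation (deg) in tool axes from measured pose to the target"""
    s=s or env.get_state();R0=Rn.from_rotvec(s["tcp_rot"]).as_matrix()
    o=R0.T@(np.array(pos)-s["ee_pos"])*100; r=np.degrees(Rn.from_matrix(R0.T@R).as_rotvec())
    print("off",np.round(o,2).tolist(),"rot",np.round(r,1).tolist())
def down(az,tilt=0):
    """tool x at world azimuth az (deg), z down; tilt about tool y (deg)"""
    a=np.radians(az);x=np.array([np.cos(a),np.sin(a),0]);z=np.array([0,0,-1.])
    return np.c_[x,np.cross(z,x),z]@Rn.from_rotvec([0,np.radians(tilt),0]).as_matrix()
E
python3 - <<'E'
from h import *
np.set_printoptions(precision=4,suppress=True)
F={c:env.grab_frame(c) for c in("side","top")}
T=lambda u,v:np.array([u/2.6+100,v/2.6+90]); S=lambda u,v:np.array([u/2.2+120,v/2.2+100])
for n,p in dict(nl=(280,260),nr=(504,262),fl=(290,78),fr=(505,83)).items(): print(n,onplane(F["top"],T(*p),.15))
for n,p in dict(nl=(268,275),nr=(331,145),fl=(100,233),fr=(190,112)).items(): print("s",n,onplane(F["side"],S(*p),.15))
for p in[(343,222),(473,220),(333,222),(483,220)]: print("rule",onplane(F["top"],T(*p),.166))
for p in[(253,217),(291,142)]: print("rule s",onplane(F["side"],S(*p),.166))
for c,p in(("top",(253.8,179.2)),("side",(245.7,182.3))): print("rc",onplane(F[c],p,.158))
for p in[(50,163),(160,161),(158,341),(45,342)]: print("tray",onplane(F["top"],T(*p),.03))
for c in F:
  for n in["rule","tray_in"]:
    for a in env.trace(n,c)[:3]:
        r=a["region"].astype(np.uint8);q=cv2.boxPoints(cv2.minAreaRect(cv2.findNonZero(r)))
        print(n,c,round(a["confidence"],2),np.array([onplane(F[c],p,.166 if n=="rule" else .03)[:2] for p in q]).tolist())
go([.5,.02,.25],down(90,0))
E
```

```text
nl [0.4818 0.0794 0.15  ]
nr [ 0.4839 -0.1627  0.15  ]
fl [0.6891 0.0762 0.15  ]
fr [ 0.6877 -0.1643  0.15  ]
s nl [0.4823 0.0765 0.15  ]
s nr [ 0.4816 -0.1525  0.15  ]
s fl [0.6857 0.0816 0.15  ]
s fr [ 0.6804 -0.1552  0.15  ]
rule [0.5214 0.0116 0.166 ]
rule [ 0.5262 -0.1278  0.166 ]
rule [0.5213 0.0223 0.166 ]
rule [ 0.5263 -0.1386  0.166 ]
rule s [0.5233 0.0143 0.166 ]
rule s [ 0.5257 -0.1236  0.166 ]
rc [ 0.5134 -0.0496  0.158 ]
rc [ 0.5214 -0.0585  0.158 ]
tray [0.62   0.3789 0.03  ]
tray [0.625  0.2449 0.03  ]
tray [0.4045 0.2339 0.03  ]
tray [0.401  0.3671 0.03  ]
rule side 0.81 [[0.5378116548910443, 0.033119716401036836], [0.5436029616714033, -0.14362768508027057], [0.5036566199641229, -0.13012387389425473], [0.5026003187303876, 0.04214866286649066]]
rule side 0.75 [[0.33522329723941563, 0.3153082874983792], [0.2601970480510766, 0.24601114805938679], [0.24679483370761832, 0.2654509754723419], [0.32063740240330174, 0.33238406274978094]]
rule side 0.56 [[0.4306448370752277, -0.2334491693344709], [0.4189037950001644, -0.2995347476673056], [0.2554239261968951, -0.176015810675978
[... 337 characters left out ...]
], [0.5023958048822839, -0.13646028303872573], [0.4996192099263238, 0.019141720519041318]]
rule top 0.83 [[0.27941134226286596, -0.274991590018835], [0.44428082160227256, -0.3958209139023672], [0.4153491632653123, -0.4361675898381202], [0.2520867879126331, -0.3147579352132767]]
rule top 0.79 [[0.3241877096569986, 0.22503115046468078], [0.33962567240426367, 0.2077268679435039], [0.2606155266073944, 0.1355947586484019], [0.24560309875564976, 0.1528591371220985]]
tray_in top 0.92 [[0.4000661961375115, 0.3697252149217019], [0.6275059275819026, 0.3797675217595746], [0.6245716198131201, 0.2384498304110684], [0.3972567406266584, 0.2331997011012584]]
off [49.04, -55.07, -1.86] rot [0.0, -0.0, -76.3]
```

Run:
```python
from h import *
go([.522,.010,.33],down(92,-20))
```

```text
off [50.94, -53.58, -9.86] rot [-13.7, -16.8, -77.4]
```

```bash
python3 -m crank '[{"offset":[0,0,-9.9],"rotation":[0,0,0],"fingers":-1},{"offset":[0,0,-9.9],"rotation":[0,0,0],"fingers":-1},{"offset":[50.9,-53.6,-9.9],"rotation":[-13.7,-16.8,-77.4],"fingers":-1},{"offset":[50.9,-53.6,-9.9],"rotation":[-13.7,-16.8,-77.4],"fingers":-1},{"offset":[50.9,-53.6,-9.9],"rotation":[-13.7,-16.8,-77.4],"fingers":-1},{"offset":[50.9,-53.6,-9.9],"rotation":[-13.7,-16.8,-77.4],"fingers":-1},{"offset":[50.9,-53.6,-9.9],"rotation":[-13.7,-16.8,-77.4],"fingers":-1},{"offset":[50.9,-53.6,-9.9],"rotation":[-13.7,-16.8,-77.4],"fingers":-1}]'
python3 - <<'E'
from h import *
go([.522,.010,.33],down(92,-20))
E
```

```text
clock: 2.3
ee_pos: [0.3044, -0.3692, 0.3308]
tcp_rot: [2.51, 1.568, -0.243]
ft_force: [2.2, 0.2, 0.6]
finger_gap: 0.998
grip_force: 0.0
off [42.51, 3.21, -9.68] rot [-4.7, -5.9, -27.4]
```

```bash
python3 -m crank '[{"offset":[42.5,3.2,-9.7],"rotation":[-4.7,-5.9,-27.4],"fingers":-1},{"offset":[42.5,3.2,-9.7],"rotation":[-4.7,-5.9,-27.4],"fingers":-1},{"offset":[42.5,3.2,-9.7],"rotation":[-4.7,-5.9,-27.4],"fingers":-1},{"offset":[42.5,3.2,-9.7],"rotation":[-4.7,-5.9,-27.4],"fingers":-1},{"offset":[42.5,3.2,-9.7],"rotation":[-4.7,-5.9,-27.4],"fingers":-1},{"offset":[42.5,3.2,-9.7],"rotation":[-4.7,-5.9,-27.4],"fingers":-1},{"offset":[42.5,3.2,-9.7],"rotation":[-4.7,-5.9,-27.4],"fingers":-1},{"offset":[42.5,3.2,-9.7],"rotation":[-4.7,-5.9,-27.4],"fingers":-1}]'
python3 -m crank '[{"offset":[0,0,0],"rotation":[0,0,0],"fingers":-1}, {"offset":[0,0,0],"rotation":[0,0,0],"fingers":-1}]'
python3 - <<'E'
from h import *
np.set_printoptions(precision=4,suppress=True)
s=env.get_state();go([.522,.010,.33],down(92,-20),s)
f=env.grab_frame("wrist"); save(f,"w1.png")
H=np.array(f["hand_eye"]);R0=Rn.from_rotvec(s["tcp_rot"]).as_matrix();print(H,R0)
Rw=R0@H[:3,:3];c=R0@H[:3,3]+s["ee_pos"];f["R"]=Rw.T;f["t"]=-Rw.T@c
for n,z in(("rule_center",.158),("latch_pivot",.164),("lever_tip",.249),("loop_bar",.22),("keeper_seat",.16)):
    for a in env.mark_of(n,"wrist")[:2]: print(n,a["point"],a["confidence"],onplane(f,a["point"],z))
E
```

```text
clock: 3.1
ee_pos: [0.5054, -0.0235, 0.3308]
tcp_rot: [2.002, 2.059, -0.351]
ft_force: [1.0, -0.3, 0.4]
finger_gap: 1.003
grip_force: 0.0
clock: 3.3
ee_pos: [0.5048, -0.0242, 0.3301]
tcp_rot: [2.0, 2.062, -0.352]
ft_force: [-0.2, 0.0, -0.1]
finger_gap: 1.002
grip_force: 0.0
off [3.17, 1.82, -1.14] rot [-0.2, -0.1, -0.2]
[[ 0.0002 -0.953  -0.3029  0.0775]
 [ 1.      0.0005 -0.001  -0.0012]
 [ 0.0011 -0.3029  0.953  -0.1419]
 [ 0.      0.      0.      1.    ]] [[-0.0292  0.9995  0.009 ]
 [ 0.94    0.0305 -0.3399]
 [-0.34   -0.0015 -0.9404]]
rule_center [271.0, 152.3] 0.97 [ 0.5209 -0.054   0.158 ]
rule_center [188.9, 252.0] 0.93 [ 0.4056 -0.23    0.158 ]
latch_pivot [333.3, 146.3] 0.73 [ 0.589  -0.0411  0.164 ]
latch_pivot [341.6, 193.6] 0.52 [ 0.6128 -0.1062  0.164 ]
lever_tip [341.4, 191.5] 0.56 [ 0.577  -0.0408  0.249 ]
loop_bar [264.0, 168.4] 0.87 [ 0.5108 -0.0376  0.22  ]
keeper_seat [388.7, 144.1] 0.58 [ 0.6517 -0.0385  0.16  ]
keeper_seat [306.9, 97.4] 0.57 [0.5529 0.0101 0.16  ]
```

View pics/w1.png

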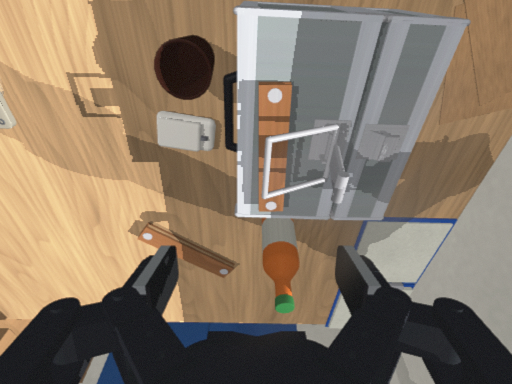

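Run:
```python
from h import *
R=down(92,-20)
for p in([.5215,.014,.24],[.5215,.014,.155],[.5215,.014,.161],[.521,.2,.163]):go(p,R)
```

```text
off [6.88, 1.85, 7.17] rot [-0.2, -0.1, -0.5]
off [9.78, 1.85, 15.16] rot [-0.2, -0.1, -0.5]
off [9.57, 1.85, 14.59] rot [-0.2, -0.1, -0.5]
off [26.98, 2.28, 8.07] rot [-0.2, -0.1, -0.5]
```

```bash
python3 -m crank '[{"offset":[6.9,1.85,7.2],"rotation":[0,0,0],"fingers":-1},{"offset":[6.9,1.85,7.2],"rotation":[0,0,0],"fingers":-1},{"offset":[6.9,1.85,7.2],"rotation":[0,0,0],"fingers":-1},{"offset":[8.9,1.85,12.5],"rotation":[0,0,0],"fingers":-1},{"offset":[9.5,1.85,14.3],"rotation":[0,0,0],"fingers":-0.3},{"offset":[9.78,1.85,15.2],"rotation":[0,0,0],"fingers":-0.3},{"offset":[9.78,1.85,15.2],"rotation":[0,0,0],"fingers":-0.3},{"offset":[9.78,1.85,15.2],"rotation":[0,0,0],"fingers":-0.3}]' 80
python3 -m crank '[{"offset":[0,0,0],"rotation":[0,0,0],"fingers":1},{"offset":[0,0,0],"rotation":[0,0,0],"fingers":1},{"offset":[0,0,0],"rotation":[0,0,0],"fingers":1},{"offset":[0,0,0],"rotation":[0,0,0],"fingers":1},{"offset":[0,0,0],"rotation":[0,0,0],"fingers":1},{"offset":[0,0,0],"rotation":[0,0,0],"fingers":1}]'
```

```text
clock: 4.4
ee_pos: [0.5229, 0.0152, 0.156]
tcp_rot: [2.002, 2.057, -0.349]
ft_force: [0.4, 0.7, 0.0]
finger_gap: 0.652
grip_force: 0.0
clock: 5.0
ee_pos: [0.5228, 0.0157, 0.1562]
tcp_rot: [2.001, 2.057, -0.349]
ft_force: [-1.0, 1.9, 7.7]
finger_gap: 0.348
grip_force: 78.8
```

```bash
python3 -m crank '[{"offset":[-0.27,0,-0.75],"rotation":[0,0,0],"fingers":1},{"offset":[-0.27,0,-0.75],"rotation":[0,0,0],"fingers":1},{"offset":[3.5,0.1,-2.1],"rotation":[0,0,0],"fingers":1},{"offset":[7.2,0.2,-3.5],"rotation":[0,0,0],"fingers":1},{"offset":[11,0.3,-4.9],"rotation":[0,0,0],"fingers":1},{"offset":[15,0.4,-6.3],"rotation":[0,0,0],"fingers":1},{"offset":[19,0.5,-7.7],"rotation":[0,0,0],"fingers":1},{"offset":[19,0.5,-7.7],"rotation":[0,0,0],"fingers":1}]'
python3 - <<'E'
from h import *
f=env.grab_frame("side"); cv2.imwrite("pics/s2.png",cv2.cvtColor(cv2.resize(f["pixels"][80:384,100:420],None,fx=1.8,fy=1.8),cv2.COLOR_RGB2BGR))
for c in[(.472,.308)]:
  go([c[0],c[1],.17],down(182,-20)); go([c[0],c[1],.17],down(182,0))
E
```

```text
clock: 5.8
ee_pos: [0.5199, 0.2292, 0.1617]
tcp_rot: [1.998, 2.073, -0.342]
ft_force: [-1.1, -0.8, -1.0]
finger_gap: 0.341
grip_force: 79.3
off [7.71, -4.55, -3.63] rot [-30.6, -0.3, -84.7]
off [7.71, -4.55, -3.63] rot [-15.5, 15.4, -89.1]
```

View pics/s2.png

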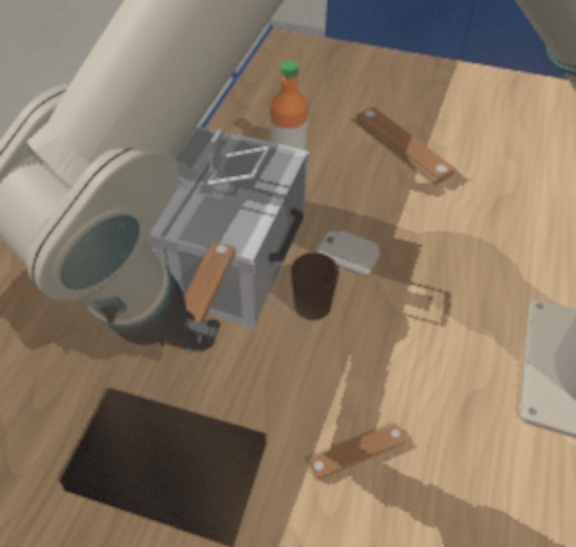

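Run:
```python
from h import *
go([.50,.30,.22],down(92,-20)); go([.443,.303,.22],down(183,-20))
```

```text
off [5.19, -1.78, -8.04] rot [-0.1, -0.3, -0.1]
off [5.65, -7.47, -8.2] rot [-31.0, -0.3, -85.7]
```

```bash
python3 -m crank '[{"offset":[5.2,-1.8,-8],"rotation":[0,0,0],"fingers":1},{"offset":[5.2,-1.8,-8],"rotation":[0,0,0],"fingers":1},{"offset":[5.65,-7.5,-8.2],"rotation":[-31,-0.3,-85.7],"fingers":1},{"offset":[5.65,-7.5,-8.2],"rotation":[-31,-0.3,-85.7],"fingers":1},{"offset":[5.65,-7.5,-8.2],"rotation":[-31,-0.3,-85.7],"fingers":1},{"offset":[5.65,-7.5,-8.2],"rotation":[-31,-0.3,-85.7],"fingers":1},{"offset":[5.65,-7.5,-8.2],"rotation":[-31,-0.3,-85.7],"fingers":1},{"offset":[5.65,-7.5,-8.2],"rotation":[-31,-0.3,-85.7],"fingers":1}]'
python3 - <<'E'
from h import *
go([.443,.303,.22],down(183,-20))
E
```

```text
clock: 6.65
ee_pos: [0.4441, 0.2978, 0.2201]
tcp_rot: [0.879, 2.664, -0.159]
ft_force: [-0.5, -0.4, -1.6]
finger_gap: 0.344
grip_force: 79.6
off [0.38, 0.35, -0.13] rot [-13.7, 0.0, -37.1]
```

```bash
python3 -m crank '[{"offset":[0.4,0.35,-0.1],"rotation":[-13.7,0,-37.1],"fingers":1},{"offset":[0.4,0.35,-0.1],"rotation":[-13.7,0,-37.1],"fingers":1},{"offset":[0.4,0.35,-0.1],"rotation":[-13.7,0,-37.1],"fingers":1},{"offset":[0.4,0.35,-0.1],"rotation":[-13.7,0,-37.1],"fingers":1},{"offset":[0.4,0.35,-0.1],"rotation":[-13.7,0,-37.1],"fingers":1},{"offset":[0.4,0.35,-0.1],"rotation":[-13.7,0,-37.1],"fingers":1},{"offset":[0.4,0.35,-0.1],"rotation":[-13.7,0,-37.1],"fingers":1}]'
python3 - <<'E'
from h import *
f=env.grab_frame("top")
for a in env.trace("rule","top")[:3]:
    q=cv2.boxPoints(cv2.minAreaRect(cv2.findNonZero(a["region"].astype(np.uint8))));print(round(a["confidence"],2),[onplane(f,p,.23)[:2].round(3).tolist() for p in q])
for z in(.22,.06,.020,.012):go([.443,.303,z],down(183,-20))
E
```

```text
clock: 7.35
ee_pos: [0.4433, 0.3032, 0.2196]
tcp_rot: [-0.06, 2.792, 0.012]
ft_force: [0.1, -0.3, -0.4]
finger_gap: 0.341
grip_force: 79.6
0.78 [[0.279, -0.265], [0.435, -0.376], [0.409, -0.412], [0.255, -0.301]]
0.76 [[0.447, 0.319], [0.594, 0.325], [0.593, 0.286], [0.446, 0.281]]
off [-0.0, -0.15, -0.03] rot [-0.0, 0.0, -0.4]
off [5.47, -0.18, 15.0] rot [-0.0, 0.0, -0.4]
off [6.84, -0.18, 18.76] rot [-0.0, 0.0, -0.4]
off [7.12, -0.18, 19.51] rot [-0.0, 0.0, -0.4]
```

```bash
python3 -m crank '[{"offset":[1.7,0,4.8],"rotation":[0,0,0],"fingers":1},{"offset":[3.4,0,9.5],"rotation":[0,0,0],"fingers":1},{"offset":[5.1,0,14],"rotation":[0,0,0],"fingers":1},{"offset":[6.1,0,17],"rotation":[0,0,0],"fingers":1},{"offset":[6.7,0,18.4],"rotation":[0,0,0],"fingers":1},{"offset":[7.0,0,19.2],"rotation":[0,0,0],"fingers":1},{"offset":[7.1,0,19.5],"rotation":[0,0,0],"fingers":1},{"offset":[7.1,0,19.5],"rotation":[0,0,0],"fingers":1}]'
```

```text
clock: 8.25
ee_pos: [0.443, 0.3053, 0.0123]
tcp_rot: [-0.065, 2.791, 0.015]
ft_force: [-0.8, -0.1, -1.0]
finger_gap: 0.344
grip_force: 79.6
```

```bash
python3 -m crank '[{"offset":[0.05,0,0.15],"rotation":[0,0,0],"fingers":1},{"offset":[0.05,0,0.15],"rotation":[0,0,0],"fingers":-0.2},{"offset":[0.05,0,0.15],"rotation":[0,0,0],"fingers":-0.2},{"offset":[0.05,0,0.15],"rotation":[0,0,0],"fingers":-0.2},{"offset":[0.05,0,0.15],"rotation":[0,0,0],"fingers":-0.2},{"offset":[-1.7,0,-4.5],"rotation":[0,0,0],"fingers":-0.2},{"offset":[-10,0,-27],"rotation":[0,0,0],"fingers":1},{"offset":[-10,0,-27],"rotation":[0,0,0],"fingers":1}]'
python3 -m crank '[{"offset":[-6,0,-15],"rotation":[0,0,0],"fingers":1},{"offset":[-6,0,-15],"rotation":[0,0,0],"fingers":1},{"offset":[-6,0,-15],"rotation":[0,0,0],"fingers":1},{"offset":[-6,0,-15],"rotation":[0,0,0],"fingers":1}]'
python3 - <<'E'
from h import *
f=env.grab_frame("top")
for a in env.trace("rule","top")[:4]:
    q=cv2.boxPoints(cv2.minAreaRect(cv2.findNonZero(a["region"].astype(np.uint8))));print(round(a["confidence"],2),[onplane(f,p,.02)[:2].round(3).tolist() for p in q])
g=env.grab_frame("side")
for n in("latch_pivot","lever_tip","loop_bar","keeper_seat"):
    a=env.mark_of(n,"top");b=env.mark_of(n,"side")
    if a and b: print(n,tri([f,g],[a[0]["point"],b[0]["point"]]).round(4),a[0]["confidence"],b[0]["confidence"])
cv2.imwrite("pics/t3.png",cv2.cvtColor(np.hstack([cv2.resize(f["pixels"][80:280,100:300],None,fx=2,fy=2),cv2.resize(g["pixels"][140:340,100:300],None,fx=2,fy=2)]),cv2.COLOR_RGB2BGR))
go([.545,-.041,.33],down(0)); go([.545,-.041,.33],down(180));print(env.get_state()["joint_pos"])
E
```

```text
clock: 9.05
ee_pos: [0.4433, 0.3047, 0.1585]
tcp_rot: [-0.067, 2.793, 0.013]
ft_force: [2.1, -0.1, -0.1]
finger_gap: 0.27
grip_force: 0.0
clock: 9.45
ee_pos: [0.4503, 0.3069, 0.325]
tcp_rot: [-0.064, 2.784, 0.021]
ft_force: [0.2, 0.8, -0.4]
finger_gap: 0.0
grip_force: 0.0
0.88 [[0.33, 0.262], [0.346, 0.245], [0.258, 0.161], [0.243, 0.179]]
0.74 [[0.593, 0.33], [0.594, 0.292], [0.436, 0.281], [0.436, 0.318]]
0.58 [[0.28, -0.307], [0.466, -0.445], [0.434, -0.49], [0.25, -0.351]]
latch_pivot [ 0.5884 -0.0394  0.164 ] 0.56 0.92
keeper_seat [ 0.6577 -0.0355  0.1623] 0.97 0.81
off [-7.91, -34.97, 1.58] rot [-30.7, 0.8, -174.6]
off [-7.91, -34.97, 1.58] rot [0.5, 19.9, 2.7]
[-0.16882375  0.33572588 -0.82949245  1.95256471  0.70914149  0.85575626
  0.22620676]
```

View pics/t3.png

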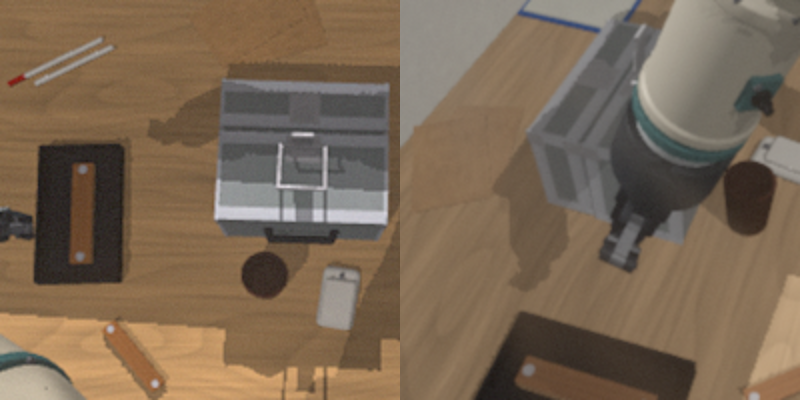

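The rule lies flat in the tray, around (80,210) in the left picture. Next step is pushing the lever forward with the closed fingers.

```bash
python3 -m crank '[{"offset":[-7.9,-35,1.6],"rotation":[0.5,19.9,2.7],"fingers":1},{"offset":[-7.9,-35,1.6],"rotation":[0.5,19.9,2.7],"fingers":1},{"offset":[-7.9,-35,1.6],"rotation":[0.5,19.9,2.7],"fingers":1},{"offset":[-7.9,-35,1.6],"rotation":[0.5,19.9,2.7],"fingers":1},{"offset":[-7.9,-35,1.6],"rotation":[0.5,19.9,2.7],"fingers":1},{"offset":[-7.9,-35,1.6],"rotation":[0.5,19.9,2.7],"fingers":1},{"offset":[-7.9,-35,1.6],"rotation":[0.5,19.9,2.7],"fingers":1},{"offset":[-7.9,-35,1.6],"rotation":[0.5,19.9,2.7],"fingers":1}]'
python3 -m crank '[{"offset":[0,0,0],"rotation":[0,0,0],"fingers":1},{"offset":[0,0,0],"rotation":[0,0,0],"fingers":1}]'
python3 - <<'E'
from h import *
s=env.get_state();go([.545,-.04,.225],down(180),s);go([.614,-.04,.225],down(180),s)
f=env.grab_frame("wrist")
H=np.array(f["hand_eye"]);R0=Rn.from_rotvec(s["tcp_rot"]).as_matrix()
Rw=R0@H[:3,:3];c=R0@H[:3,3]+s["ee_pos"];f["R"]=Rw.T;f["t"]=-Rw.T@c
for n,z in(("latch_pivot",.164),("lever_tip",.249),("loop_bar",.218),("keeper_seat",.16)):
    for a in env.mark_of(n,"wrist")[:2]: print(n,np.round(a["point"]),a["confidence"],onplane(f,a["point"],z).round(4))
E
```

```text
clock: 10.8
ee_pos: [0.546, -0.0483, 0.3294]
tcp_rot: [0.014, 3.141, -0.003]
ft_force: [0.6, 0.3, 0.3]
finger_gap: 0.002
grip_force: 0.0
clock: 11.0
ee_pos: [0.5448, -0.0402, 0.3302]
tcp_rot: [-0.0, 3.14, 0.004]
ft_force: [0.4, 0.0, 0.2]
finger_gap: 0.001
grip_force: 0.0
off [-0.01, -0.01, 10.52] rot [0.1, 0.1, 0.0]
off [-6.91, -0.01, 10.53] rot [0.1, 0.1, 0.0]
latch_pivot [257. 213.] 0.76 [ 0.5859 -0.0395  0.164 ]
latch_pivot [259. 238.] 0.38 [ 0.6202 -0.0364  0.164 ]
lever_tip [255. 239.] 0.8 [ 0.578  -0.0412  0.249 ]
loop_bar [257. 158.] 0.88 [ 0.5094 -0.0398  0.218 ]
```

```bash
python3 -m crank '[{"offset":[0,0,5],"rotation":[0,0,0],"fingers":1},{"offset":[0,0,9.5],"rotation":[0,0,0],"fingers":1},{"offset":[0,0,10.5],"rotation":[0,0,0],"fingers":1},{"offset":[-1.5,0,10.5],"rotation":[0,0,0],"fingers":1},{"offset":[-2.5,0,10.5],"rotation":[0,0,0],"fingers":1},{"offset":[-3.5,0,10.5],"rotation":[0,0,0],"fingers":1},{"offset":[-4.5,0,10.5],"rotation":[0,0,0],"fingers":1},{"offset":[-5.3,0,10.5],"rotation":[0,0,0],"fingers":1}]'
python3 -m crank '[{"offset":[-0.8,0,0],"rotation":[0,0,0],"fingers":1},{"offset":[-1.5,0,0],"rotation":[0,0,0],"fingers":1},{"offset":[-1.6,0,0],"rotation":[0,0,0],"fingers":1},{"offset":[-1.6,0,0],"rotation":[0,0,0],"fingers":1}]'
```

```text
clock: 12.05
ee_pos: [0.5989, -0.041, 0.226]
tcp_rot: [0.001, 3.14, 0.001]
ft_force: [-2.1, 0.2, -0.8]
finger_gap: 0.0
grip_force: 1.0
clock: 12.45
ee_pos: [0.6152, -0.0411, 0.2259]
tcp_rot: [0.001, 3.138, 0.002]
ft_force: [0.5, -0.2, -0.6]
finger_gap: 0.002
grip_force: 0.0
```

```bash
python3 -m crank '[{"offset":[0.3,0,0],"rotation":[0,0,0],"fingers":1},{"offset":[0.3,0,-4],"rotation":[0,0,0],"fingers":1},{"offset":[0.3,0,-8],"rotation":[0,0,0],"fingers":1},{"offset":[4,0,-8.5],"rotation":[0,0,0],"fingers":1},{"offset":[8.5,0,-8.5],"rotation":[0,0,0],"fingers":1},{"offset":[8.5,0,-8.5],"rotation":[0,0,0],"fingers":1}]'
python3 - <<'E'
from h import *
s=env.get_state()
f=env.grab_frame("wrist")
H=np.array(f["hand_eye"]);R0=Rn.from_rotvec(s["tcp_rot"]).as_matrix()
Rw=R0@H[:3,:3];c=R0@H[:3,3]+s["ee_pos"];f["R"]=Rw.T;f["t"]=-Rw.T@c
for n,z in(("latch_pivot",.164),("lever_tip",.234),("loop_bar",.255),("keeper_seat",.16)):
    for a in env.mark_of(n,"wrist")[:2]: print(n,np.round(a["point"]),a["confidence"],onplane(f,a["point"],z).round(4))
g=env.grab_frame("side")
cv2.imwrite("pics/w4.png",cv2.cvtColor(np.hstack([f["pixels"][:,100:420],cv2.resize(g["pixels"][110:254,150:270],(320,384))]),cv2.COLOR_RGB2BGR))
E
```

```text
clock: 13.05
ee_pos: [0.5223, -0.0413, 0.3101]
tcp_rot: [0.003, -3.137, 0.005]
ft_force: [0.8, -0.2, 0.2]
finger_gap: 0.003
grip_force: 0.0
latch_pivot [257. 238.] 0.64 [ 0.5862 -0.0406  0.164 ]
latch_pivot [472. 155.] 0.29 [0.4887 0.186  0.164 ]
lever_tip [256. 315.] 0.86 [ 0.6345 -0.0422  0.234 ]
keeper_seat [474. 154.] 0.4 [0.488  0.1909 0.16  ]
```

View pics/w4.png

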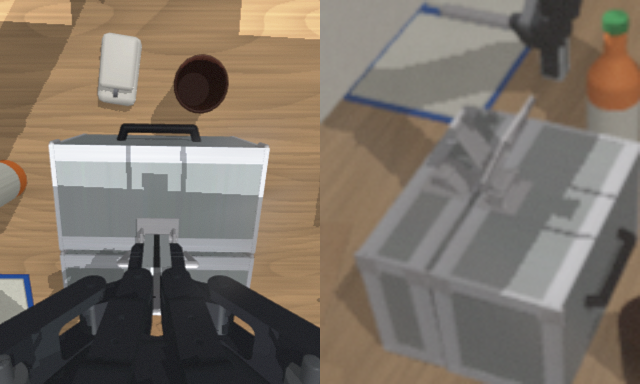

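```bash
python3 -m crank '[{"offset":[0,0,4],"rotation":[0,0,0],"fingers":1},{"offset":[0,0,6.6],"rotation":[0,0,0],"fingers":1},{"offset":[-2,0,6.6],"rotation":[0,0,0],"fingers":1},{"offset":[-4,0,6.6],"rotation":[0,0,0],"fingers":1},{"offset":[-5.5,0,6.6],"rotation":[0,0,0],"fingers":1},{"offset":[-7,0,6.6],"rotation":[0,0,0],"fingers":1},{"offset":[-8.3,0,6.5],"rotation":[0,0,0],"fingers":1},{"offset":[-8.8,0,6.4],"rotation":[0,0,0],"fingers":1}]'
python3 -m crank '[{"offset":[0,0,0],"rotation":[0,0,0],"fingers":1},{"offset":[0,0,-5],"rotation":[0,0,0],"fingers":1},{"offset":[4,0,-8.5],"rotation":[0,0,0],"fingers":1},{"offset":[8.5,0,-9],"rotation":[0,0,0],"fingers":1},{"offset":[12,0,-9],"rotation":[0,0,0],"fingers":1},{"offset":[12,0,-9],"rotation":[0,0,0],"fingers":1}]'
python3 - <<'E'
from h import *
g=env.grab_frame("side");f=env.grab_frame("top")
for n in("lever_tip","loop_bar","keeper_seat"):
    a=env.mark_of(n,"top");b=env.mark_of(n,"side");print(n,[(np.round(x["point"]),x["confidence"]) for x in a[:1]+b[:1]])
    if a and b: print(tri([f,g],[a[0]["point"],b[0]["point"]]).round(4))
cv2.imwrite("pics/w5.png",cv2.cvtColor(np.hstack([cv2.resize(f["pixels"][110:190,210:300],(400,384)),cv2.resize(g["pixels"][130:230,160:260],(384,384))]),cv2.COLOR_RGB2BGR))
E
```

```text
clock: 14.15
ee_pos: [0.619, -0.0409, 0.246]
tcp_rot: [0.001, 3.139, 0.003]
ft_force: [-0.7, -0.3, -1.0]
finger_gap: -0.002
grip_force: 0.0
clock: 14.75
ee_pos: [0.4921, -0.0414, 0.3367]
tcp_rot: [0.001, -3.14, 0.005]
ft_force: [1.0, 0.1, 0.4]
finger_gap: -0.001
grip_force: 0.0
lever_tip [(array([200., 156.]), 0.7)]
loop_bar [(array([190., 179.]), 0.47)]
keeper_seat [(array([198., 174.]), 0.84)]
```

View pics/w5.png

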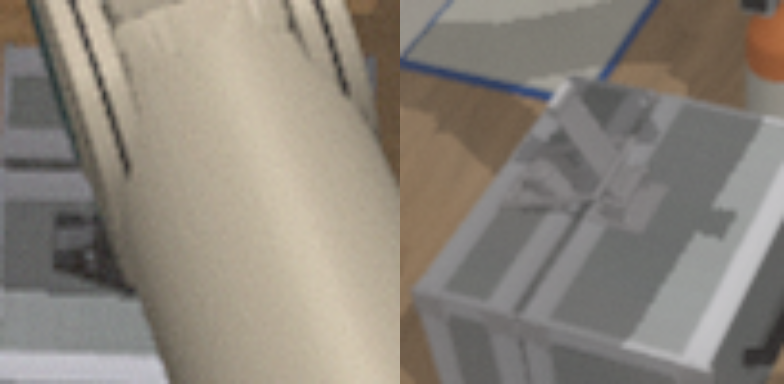

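```bash
python3 - <<'E'
from h import *
g=env.grab_frame("side");print(onplane(g,[190,179],.156).round(4))
go([.68,-.041,.34],down(180));go([.68,-.041,.215],down(180));
E
python3 -m crank '[{"offset":[-5,0,-0.5],"rotation":[0,0,0],"fingers":1},{"offset":[-10,0,-0.5],"rotation":[0,0,0],"fingers":1},{"offset":[-15,0,-0.5],"rotation":[0,0,0],"fingers":1},{"offset":[-18.8,0,-0.5],"rotation":[0,0,0],"fingers":1},{"offset":[-18.8,0,-0.5],"rotation":[0,0,0],"fingers":1},{"offset":[-18.8,0,4.5],"rotation":[0,0,0],"fingers":1},{"offset":[-18.8,0,9],"rotation":[0,0,0],"fingers":1},{"offset":[-18.8,0,12.2],"rotation":[0,0,0],"fingers":1}]'
python3 -m crank '[{"offset":[0,0,0],"rotation":[0,0,0],"fingers":1}]'
```

```text
[ 0.6681 -0.0233  0.156 ]
off [-18.24, 0.01, -0.36] rot [0.1, 0.1, -0.0]
off [-18.22, -0.02, 12.14] rot [0.1, 0.1, -0.0]
clock: 16.0
ee_pos: [0.6833, -0.0415, 0.2115]
tcp_rot: [0.0, -3.139, -0.001]
ft_force: [0.2, 0.4, -0.3]
finger_gap: -0.002
grip_force: 0.0
clock: 16.1
ee_pos: [0.6814, -0.0422, 0.2094]
tcp_rot: [0.0, -3.133, -0.0]
ft_force: [-1.2, -0.0, -0.7]
finger_gap: 0.003
grip_force: 0.0
```

```bash
python3 -m crank '[{"offset":[2,0,-0.5],"rotation":[0,0,0],"fingers":1},{"offset":[4,0,-1],"rotation":[0,0,0],"fingers":1},{"offset":[5,0,-1.5],"rotation":[0,0,0],"fingers":1},{"offset":[6,0,-2],"rotation":[0,0,0],"fingers":1},{"offset":[7,0,-2.2],"rotation":[0,0,0],"fingers":1},{"offset":[8,0,-2.3],"rotation":[0,0,0],"fingers":1},{"offset":[9,0,-2.3],"rotation":[0,0,0],"fingers":1},{"offset":[9.7,0,-2.2],"rotation":[0,0,0],"fingers":1}]'
python3 -m crank '[{"offset":[0,0,0],"rotation":[0,0,0],"fingers":1}]'
python3 - <<'E'
from h import *
g=env.grab_frame("side")
for n in("lever_tip","loop_bar","keeper_seat"): print(n,[(np.round(x["point"]),x["confidence"]) for x in env.mark_of(n,"side")[:1]])
cv2.imwrite("pics/w6.png",cv2.cvtColor(cv2.resize(g["pixels"][130:230,160:260],(600,600),interpolation=cv2.INTER_CUBIC),cv2.COLOR_RGB2BGR))
E
```

```text
clock: 16.9
ee_pos: [0.5873, -0.0412, 0.2366]
tcp_rot: [0.001, 3.14, 0.001]
ft_force: [2.0, -0.2, 1.0]
finger_gap: -0.002
grip_force: 0.8
clock: 17.0
ee_pos: [0.5865, -0.0416, 0.2361]
tcp_rot: [-0.0, -3.141, -0.0]
ft_force: [-1.0, 0.6, -0.2]
finger_gap: 0.002
grip_force: 0.0
lever_tip [(array([223., 156.]), 0.67)]
loop_bar [(array([194., 179.]), 0.41)]
keeper_seat [(array([198., 178.]), 0.9)]
```

View pics/w6.png

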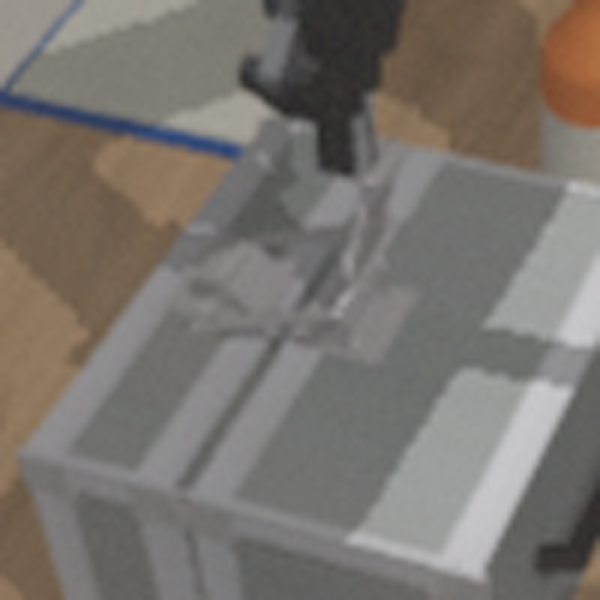

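```bash
python3 -m crank '[{"offset":[1.2,0,0.5],"rotation":[0,0,0],"fingers":1},{"offset":[2.4,0,1.3],"rotation":[0,0,0],"fingers":1},{"offset":[2.4,0,1.3],"rotation":[0,0,0],"fingers":1}]'
python3 -m crank '[{"offset":[0.8,0,0.7],"rotation":[0,0,0],"fingers":1},{"offset":[1.6,0,1.4],"rotation":[0,0,0],"fingers":1},{"offset":[1.6,0,1.4],"rotation":[0,0,0],"fingers":1}]'
python3 - <<'E'
from h import *
g=env.grab_frame("side")
for n in("lever_tip","loop_bar","keeper_seat"): print(n,[(np.round(x["point"]),x["confidence"]) for x in env.mark_of(n,"side")[:1]])
go([.5352,-.0415,.191],down(180));go([.5305,-.0415,.178],down(180));go([.5295,-.0415,.165],down(180))
E
```

```text
clock: 17.5
ee_pos: [0.5649, -0.0407, 0.2238]
tcp_rot: [0.0, 3.137, 0.003]
ft_force: [2.7, 1.2, 1.6]
finger_gap: 0.0
grip_force: 1.3
clock: 17.8
ee_pos: [0.5489, -0.0407, 0.2095]
tcp_rot: [0.0, 3.139, 0.003]
ft_force: [2.1, 0.9, -0.4]
finger_gap: 0.0
grip_force: 0.8
lever_tip [(array([241., 169.]), 0.65)]
loop_bar [(array([197., 177.]), 0.42)]
keeper_seat []
off [1.36, -0.06, 1.85] rot [0.1, 0.1, -0.0]
off [1.84, -0.06, 3.15] rot [0.1, 0.1, -0.0]
off [1.94, -0.07, 4.45] rot [0.1, 0.1, -0.0]
```

```bash
python3 -m crank '[{"offset":[0.7,0,0.9],"rotation":[0,0,0],"fingers":1},{"offset":[1.3,0,1.8],"rotation":[0,0,0],"fingers":1}]'
python3 - <<'E'
from h import *
g=env.grab_frame("side")
for n in("lever_tip","loop_bar","keeper_seat"): print(n,[(np.round(x["point"]),x["confidence"]) for x in env.mark_of(n,"side")[:1]])
print(env.get_state()["ft_force"])
cv2.imwrite("pics/w7.png",cv2.cvtColor(cv2.resize(g["pixels"][155:205,175:235],(720,600),interpolation=cv2.INTER_CUBIC),cv2.COLOR_RGB2BGR))
E
```

```text
clock: 18.2
ee_pos: [0.5366, -0.041, 0.1917]
tcp_rot: [0.001, 3.137, 0.002]
ft_force: [3.0, 0.9, 1.2]
finger_gap: -0.002
grip_force: 1.3
lever_tip [(array([244., 176.]), 0.87)]
loop_bar [(array([197., 178.]), 0.47)]
keeper_seat [(array([199., 175.]), 0.73)]
[ 0.46727535 -0.4011964   0.22355525]
```

View pics/w7.png

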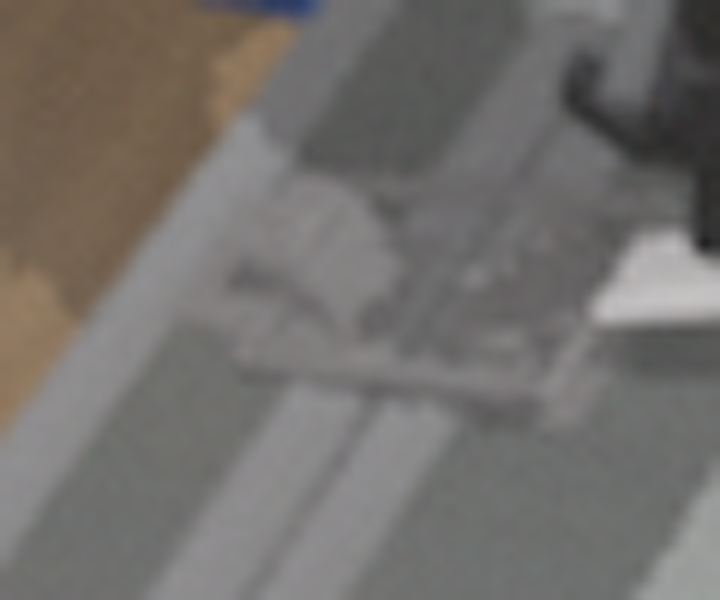

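The loop's near leg, from (540,390) to (240,350), reaches past the keeper and its bar sits low under the hook, so it looks hooked. I'll press the lever on down.

```bash
python3 -m crank '[{"offset":[0.5,0,1],"rotation":[0,0,0],"fingers":1},{"offset":[0.7,0,2],"rotation":[0,0,0],"fingers":1},{"offset":[0.7,0,2.5],"rotation":[0,0,0],"fingers":1}]'
python3 -m crank '[{"offset":[0,0,0.2],"rotation":[0,0,0],"fingers":1},{"offset":[0,0,0.3],"rotation":[0,0,0],"fingers":1}]'
```

```text
clock: 18.7
ee_pos: [0.5267, -0.0416, 0.1657]
tcp_rot: [-0.001, -3.14, 0.001]
ft_force: [-12.6, -2.6, 45.5]
finger_gap: 0.003
grip_force: 23.3
clock: 18.9
ee_pos: [0.5267, -0.0415, 0.1658]
tcp_rot: [-0.001, -3.141, 0.005]
ft_force: [-12.6, -2.7, 38.8]
finger_gap: 0.001
grip_force: 19.5
```

```bash
python3 -m crank '[{"offset":[0,0,-3],"rotation":[0,0,0],"fingers":1},{"offset":[0,0,-8],"rotation":[0,0,0],"fingers":1},{"offset":[0,0,-13],"rotation":[0,0,0],"fingers":1},{"offset":[5,0,-17],"rotation":[0,0,0],"fingers":1},{"offset":[9,0,-17],"rotation":[0,0,0],"fingers":1},{"offset":[11,10,-17],"rotation":[0,0,0],"fingers":1},{"offset":[11,20,-17],"rotation":[0,0,0],"fingers":1},{"offset":[11,30,-17],"rotation":[0,0,0],"fingers":1}]'
python3 -m crank '[{"offset":[0,15,0],"rotation":[0,0,0],"fingers":1},{"offset":[0,15,0],"rotation":[0,0,0],"fingers":1},{"offset":[0,15,0],"rotation":[0,0,0],"fingers":1},{"offset":[0,15,0],"rotation":[0,0,0],"fingers":1},{"offset":[0,15,0],"rotation":[0,0,0],"fingers":1}]'
python3 - <<'E'
from h import *
g=env.grab_frame("side");f=env.grab_frame("top")
for n in("latch_pivot","lever_tip","loop_bar","keeper_seat","cup","mouse"):
    a=env.mark_of(n,"top");b=env.mark_of(n,"side")
    if a and b: print(n,tri([f,g],[a[0]["point"],b[0]["point"]]).round(4),a[0]["confidence"],b[0]["confidence"])
cv2.imwrite("pics/w8.png",cv2.cvtColor(np.hstack([cv2.resize(f["pixels"][110:200,205:305],(400,360),interpolation=cv2.INTER_CUBIC),cv2.resize(g["pixels"][140:230,160:260],(400,360),interpolation=cv2.INTER_CUBIC)]),cv2.COLOR_RGB2BGR))
E
```

```text
clock: 19.7
ee_pos: [0.4231, 0.1073, 0.3333]
tcp_rot: [0.007, 3.139, -0.001]
ft_force: [0.8, -0.5, -0.6]
finger_gap: -0.0
grip_force: 0.0
clock: 20.2
ee_pos: [0.4228, 0.2587, 0.3327]
tcp_rot: [-0.006, 3.141, 0.001]
ft_force: [0.7, -0.2, -0.2]
finger_gap: 0.004
grip_force: 0.0
lever_tip [ 0.7645 -0.0223 -0.9405] 0.9 0.74
loop_bar [ 0.6533 -0.0453  0.1449] 0.61 0.44
keeper_seat [ 0.6455 -0.0432  0.1573] 0.94 0.72
cup [ 0.4117  0.0017 -0.0069] 0.72 0.6
```

View pics/w8.png

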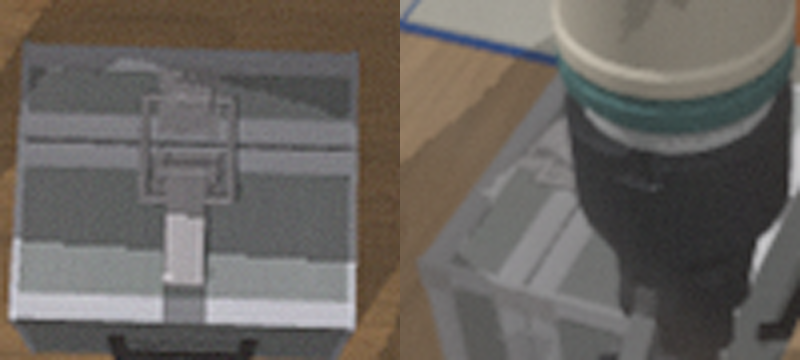

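Run:
```python
from h import *
f=env.grab_frame("top");b=f["pixels"].astype(float);a=cv2.imread("pics/top0.png")[:,:,::-1].astype(float)
for u in((214,228),(275,290)):
  for r in(range(117,126),range(136,152)):
    print("rows",r[0],"old",a[r[0]:r[-1]+1,u[0]:u[1]].mean((1,2)).round().astype(int),"new",b[r[0]:r[-1]+1,u[0]:u[1]].mean((1,2)).round().astype(int))
print([(x["point"],x["confidence"]) for x in env.mark_of("keeper_seat","top")[:1]+env.mark_of("bottle","top")[:1]+env.mark_of("mouse","top")[:1]])
```

```text
rows 117 old [ 99  97 106 126 133 130 130 130 120] new [75 74 73 77 90 98 98 96 95]
rows 136 old [107 128 133 132 130 131 123  88  67 100 140 136 134 132 133 120] new [ 93  94 112 128 127 125 124 124  98  90 131 129 126 124 125 114]
rows 117 old [ 82  80  79  79  95 126 131 130 131] new [77 76 74 77 75 79 92 97 98]
rows 136 old [100  96 109 130 132 131 131 132 120  83  69 102 137 134 133 132] new [ 86  90  90  98 115 125 125 125 126 122  95  91 128 126 126 125]
[([251.2, 129.5], 0.83), ([330.4, 180.7], 0.91), ([270.4, 227.5], 0.68)]
```

```bash
python3 -c "
from bench import env
print(env.finish_job())"
```

```text
the job is handed in; nothing more can be done
None
```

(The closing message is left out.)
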